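Tare the sample tin on the soil lab balance

TASK

Put the low round aluminium sample tin upright in the middle of the balance's pan and let go of it. Then zero the balance: press its round key straight down until it clicks (you feel the push-back suddenly drop) and no further, not down to its bottom stop, and let it come back up. Do not press the square key, which switches the balance off.

Things in the scene. Friction and masses are not known exactly. Their poses are not given: they have to be found in the camera images.
- tin: The task's tin: low round closed aluminium sample tin, 30 mm high, 54 mm in diameter, with a 58 mm diameter lid over its upper 11 mm (the lid does not come off), about 90 g. Stands upright on the bench among a taller can of the same width (75 mm high) and a stepped brass disc (72 mm wide, 40 mm high); any of the three places may be its own. Origin: centre of its underside, z up.
- pan (a point): Centre of the top face of the balance's flat round steel pan, 136 mm in diameter, fixed, 72 mm above the bench. The balance is a white fixed box, 280 mm deep and 200 mm wide, that may be turned by up to 20 degrees; the pan is at its far end and the low key deck, 45 mm high, is at the end towards the robot. Axes: x from the key deck towards the pan, y to the left, z up.
- tare_top (a point): Centre of the flat top of the round key when not pressed: grey cylinder 36 mm in diameter, standing on the key deck, top 69 mm above the bench. It lies 155 mm nearer the deck's end than the pan's centre, along the balance, and 45 mm left or right of the balance's middle line (either may be drawn). This point does not move with the key. Presses straight down.
- tare (a joint): How far the round key is pressed, in m: 0 up, 0.013 at its hard bottom stop. A spring dome: the push-back rises to about 6.3 N at 3 mm, then drops (the click) to about 3.1 N at 8 mm, then rises again steeply to 6.4 N at 10 mm and 11.5 N at 11 mm. It counts as clicked past 4 mm and as pressed too far past 11 mm. It springs back up when let go.
- power (a joint): How far the square key is pressed, in m: 0 up. Grey, 32 mm square, same height and spring as the round key, its centre 90 mm to the side of the round key's, on the deck's other side. Not to be pressed (more than 3 mm counts).
There are look-alikes about, which are no part of the job. What is shaped like the tin but purple or red is not meant.

How it is judged (in metres and radians):
On the way, in this order (a step that is already met when the one before it is completed fails the run):
1. the tin stands upright on the pan, let go, its centre within 30 mm of the pan's centre (horizontal distance between tin and pan below 0.03 m and z of tin in the frame of pan between -0.006 and 0.006 m and angle between tin's own z axis and vertical below 0.17 rad and contact force between tin and the fingers below 0.1 N), for 0.2 s.
2. the round key is pressed past its click (more than 4 mm) while the tin stands on the pan (value of joint tare above 0.004 m and horizontal distance between tin and pan below 0.03 m and angle between tin's own z axis and vertical below 0.17 rad).
At the end, for the whole second after the job is handed in: The tin stands upright (within 10 degrees) and at rest on the pan, its centre within 30 mm of the pan's centre, and the round key, having been clicked, is back up (less than 1.5 mm pressed) (value of joint tare below 0.0015 m and horizontal distance between tin and pan below 0.03 m and z of tin in the frame of pan between -0.006 and 0.006 m and angle between tin's own z axis and vertical below 0.17 rad and linear speed of tin below 0.02 m/s); the robot touches nothing.
It fails at once if the round key is pressed too far (past 11 mm, nearly at its bottom stop) (value of joint tare above 0.011 m).
It fails at once if the square key is pressed (more than 3 mm) (value of joint power above 0.003 m).
It also fails if it takes over 54 s, if anything falls off the work surface, if the arm or the gripper's body presses on something with over 40 N, if the wrist force passes 120 N, or if a joint passes its speed limit or range.

ROBOT

A 6-joint arm with a two-finger parallel gripper is mounted at the origin on the work surface. World frame = base frame: x ahead of the robot, y to its left, z up, the work surface at z = 0. Lengths are in mm, angles in rad, forces in N, time in s.
With the tool pointing down it reaches from about 275 to 1000 mm from the base axis. Payload 8.4 kg.
Tool frame: the origin (TCP) lies between the finger pads; the fingertips stand r.nose_length ahead of it and the grasp point (between the pads) lies 8 mm behind it (r.nose_length is the distance from the TCP to the fingertips, in mm); y points along the fingers, x is the direction in which the jaws open and shut, and the axes are right-handed (so a half turn about y gives the same grasp; the last joint's range is limited). The gripper opens to 85 mm and grips with 20 to 120 N. Pads are 22 mm wide; open, the fingers measure 114 mm over their backs; the gripper's body (76 mm by 85 mm) begins 54 mm behind the grasp point. The pads swing forward as they close: fully open they stand 13 mm farther back than shut.
Start: joints at [-1.15, 0.353, 1.633, -0, 1.155, -0.002], TCP at [256.446, -569.968, 242.281] pointing down, gripper open.
Joint ranges: [-2.63, 2.63], [-0.92, 2.1], [0.06, 2.66], [-1.3, 4.44], [0, 2.69], [-3.02, 3.02]. Speed limits (rad/s): [2.22, 2.22, 2.79, 3.14, 3.14, 3.14].

INTERFACE

Orientations are given as [roll, pitch, yaw] about the fixed x, y, z axes, in that order (R = Rz(yaw) Ry(pitch) Rx(roll)).
In Python, from rig import r, cams, order gives the robot as it stands. The module is installed in compiled form; this text tells all that it offers.
- The arm moves only by the shell command python3 -m crank 'ROWS' [FORCE]. ROWS is JSON, a list of rows, each a list of 7 numbers: the turn, a rotation vector about the tool's x, y, z in degrees, then the shift along the tool's x, y, z in cm, then the opening, from -1 (shut) to 1 (fully open). A call has exactly 10 rows; each row shifts and turns the pose as measured when the row begins, along the tool's axes as they then stand; what a row does not reach is not made up. A row lasts 1/12 s, in which the tool goes at most 41.7 mm and 7.16 degrees, less where a joint would pass 70% of its speed; a pose out of reach is approached as far as the arm can. A call with a gripper value outside its range is refused whole. The fingers move at their own pace and stop on an object; FORCE is the grip in N (left out, the last holds). Time passes only in rows, so rows that do not move let the fingers close, or fill a call up. It gives the time, the measured TCP pose, the force and the opening at its end, in the units of the state.
- r.sense(): the state, without advancing time (a new reading comes with each control period).
- cams.grab_frame(name): name is "scene" or "top"; returns the picture (384x512x3 uint8, blue, green, red); there is no depth.
- cams.camera_info(name): a dict with "intrinsics" (3x3 intrinsics, pixels), "k1" (the pictures are not rectified: a ray, as slopes to the right and down, at radius r is drawn at 1 + k1 r^2 times it, then the intrinsics apply), "view" (4x4, takes a point from world to camera coordinates). Camera axes: x right, y up, looking along -z (the intrinsics and any distortion apply to the point x, -y, -z); pixel columns grow to the right and rows downward; lengths in mm; the calibration is good to about 2 mm. A picture is of the moment at which its call begins. camera_info takes no time and is no camera call.
- order.sign_off(): hands the job in, once; it reports no verdict.
The state is a dict: "clock": time; "qpos": joint angles; "qvel": joint speeds; "joint_efforts": joint torques, N m; "eef_pos": TCP position; "tcp_rot": TCP orientation; "contact_force": force on the tool from outside, world axes, zero at the start; "wrist_torque": the same for the moment, N m; "opening": opening from 0.0 (shut) to 1.0 (fully open).
Only numpy, scipy, OpenCV 4.12 (cv2) and the standard library are available. Lean on these libraries where they do the work, as an engineer would, in place of code of your own. Each camera call takes 0.05 s, during which the arm holds its last target.

## Working session

There is one attempt and no reset: what is moved stays moved. The work goes in short steps, Python scripts to look and compute and a shell command to move; the robot and the scene stay as the last step left them, time stands still between calls to the robot, and variables do not carry over. Pictures are saved under pics/ and viewed, and the job is handed in when it is done.

```bash
mkdir -p pics; python3 - <<'E'
from rig import r,cams,order
import cv2
for n in("scene","top"):
    im=cams.grab_frame(n); cv2.imwrite(f"pics/{n}0.png",im)
    i=cams.camera_info(n); print(n,i)
print(r.sense(), r.nose_length)
E
```

```text
scene {'intrinsics': array([[465.56883166,   0.        , 252.55969575],
       [  0.        , 465.56883166, 183.93962231],
       [  0.        ,   0.        ,   1.        ]]), 'k1': 0.030928038796184755, 'view': array([[-2.36064836e-01,  9.71735851e-01,  1.68192477e-03,
         9.86389905e+01],
       [-7.77909033e-01, -1.90014984e-01,  5.98958965e-01,
         3.48625172e+02],
       [ 5.82349491e-01,  1.40084765e-01,  8.00777953e-01,
        -1.36131318e+03],
       [ 0.00000000e+00,  0.00000000e+00,  0.00000000e+00,
         1.00000000e+00]])}
top {'intrinsics': array([[370.33195165,   0.        , 256.8769918 ],
       [  0.        , 370.33195165, 190.03831068],
       [  0.        ,   0.        ,   1.        ]]), 'k1': -0.0030504751757816973, 'view': array([[ 1.33679275e-02, -9.99330830e-01,  3.40468781e-02,
        -1.24073010e+01],
       [ 9.95356001e-01,  1.65455745e-02,  9.48297160e-02,
        -4.95826504e+02],
       [-9.53295840e-02,  3.26210877e-02,  9.94911119e-01,
        -8.17411972e+02],
       [ 0.00000000e+00,  0.00000000e+00,  0.00000000e+00,
         1.00000000e+00]])}
{'clock': 0.1, 'qpos': array([-1.15042362e+00,  3.53572967e-01,  1.63405394e+00,  2.24025005e-05,
        1.15518650e+00, -2.38757119e-03]), 'qvel': array([-7.48277140e-05, -1.85705233e-03, -3.67882984e-03,  1.05505329e-03,
        7.17550324e-04, -1.66205376e-03]), 'joint_efforts': array([ 9.88297325e-04, -6.06358838e+01, -3.42818463e+01,  1.24966652e-05,
        3.82491868e-03, -6.62499133e-06]), 'eef_pos': array([ 256.27233283, -569.59875666,  241.64293066]), 'tcp_rot': array([-1.57077293e+00,  1.22070711e-03, -1.14804510e+00]), 'contact_force': array([-0.02413812,  0.14903589, -0.53380939]), 'wrist_torque': array([-0.02056153,  0.04047714,  0.01062342]), 'opening': 1.0002974414905335} 11.0
```

View pics/scene0.png

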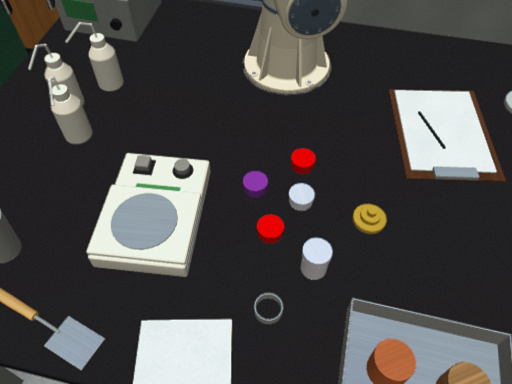

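View pics/top0.png

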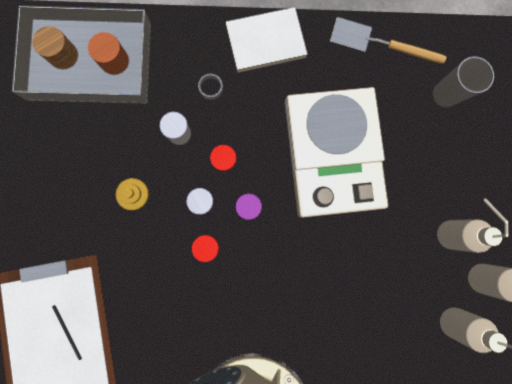

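The scene is clear. In the top view the grey-white round things are at (200,201), which is low, and at (174,125), which is the taller can showing its side. The brass disc is at (131,194), with red at (223,157) and (205,248) and purple at (249,207). The round key is at about (324,196) and the square key at (365,192). The low tin at (200,201) top, (301,197) scene, fits. I'll confirm it in a crop and measure.

```bash
cat > h.py <<'E'
import numpy as np, cv2
from rig import r,cams,order
def info(n):
    i=cams.camera_info(n); return i["intrinsics"],i["k1"],i["view"]
def plane(n,px,z):
    K,k,V=info(n); q=(np.array(px,float)-K[:2,2])/[K[0,0],K[1,1]]
    s=q.copy()
    for _ in range(20): s=q/(1+k*(s@s))
    d=V[:3,:3].T@np.array([s[0],-s[1],-1]); c=-V[:3,:3].T@V[:3,3]
    return c+d*(z-c[2])/d[2]
def proj(n,p):
    K,k,V=info(n); c=V[:3,:3]@p+V[:3,3]; s=np.array([c[0],-c[1]])/-c[2]
    s=s*(1+k*(s@s)); return K[:2,:2]@s+K[:2,2]
def blob(m,seed):
    # component nearest the seed
    nl,l,st,ce=cv2.connectedComponentsWithStats(m.astype(np.uint8))
    ok=[j for j in range(1,nl) if st[j,4]>60]
    j=min(ok,key=lambda j:np.hypot(*(ce[j]-seed)))
    return l==j,st[j],ce[j]
def poly(n,m,z):
    c=max(cv2.findContours(m.astype(np.uint8),cv2.RETR_EXTERNAL,cv2.CHAIN_APPROX_NONE)[0],key=len)[:,0]
    return np.array([plane(n,p,z)[:2] for p in c],np.float32)
E
python3 - <<'E'
from h import *
t=cv2.imread("pics/top0.png"); s=cv2.imread("pics/scene0.png")
a=cv2.resize(t[100:260,110:400],None,fx=2.6,fy=2.6,interpolation=cv2.INTER_CUBIC)
cv2.imwrite("pics/crop_t.png",a)
b=cv2.resize(s[130:290,80:400],None,fx=2.4,fy=2.4,interpolation=cv2.INTER_CUBIC)
cv2.imwrite("pics/crop_s.png",b)
for n,im,seed in(("top",t,(200,201)),("scene",s,(301,192))):
    h=cv2.cvtColor(im,cv2.COLOR_BGR2HSV)
    m=(h[...,2]>185)&(h[...,1]<60)
    m,st,ce=blob(m,seed); 
    P=poly(n,m,30); (x,y),R=cv2.minEnclosingCircle(P)
    print(n,"tin",st,ce,(x,y),R,plane(n,ce,30))
# pan, top view
for n,im,seed in(("top",t,(337,125)),("scene",s,(144,221))):
    h=cv2.cvtColor(im,cv2.COLOR_BGR2HSV); print(n,"pan hsv",h[seed[1],seed[0]])
for p in((324,196),(324,190),(365,192),(310,190),(330,202)): print(p,t[p[1],p[0]])
E
```

```text
top tin [187 189  25  25 499] [199.1503006  200.80761523] (469.2051696777344, 123.80731964111328) 28.155841827392578 [469.01992417 124.07966168  30.        ]
scene tin [289 183  25  21 412] [301.23543689 193.33495146] (467.4494323730469, 124.98503875732422) 28.828638076782227 [467.94068129 124.75997482  30.        ]
top pan hsv [111  24 168]
scene pan hsv [103  37 172]
(324, 196) [155 167 176]
(324, 190) [153 164 174]
(365, 192) [153 165 173]
(310, 190) [235 235 234]
(330, 202) [104 113 118]
```

View pics/crop_t.png

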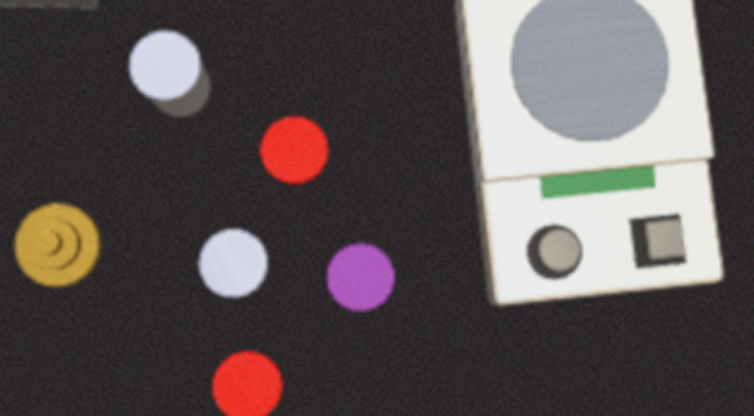

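View pics/crop_s.png

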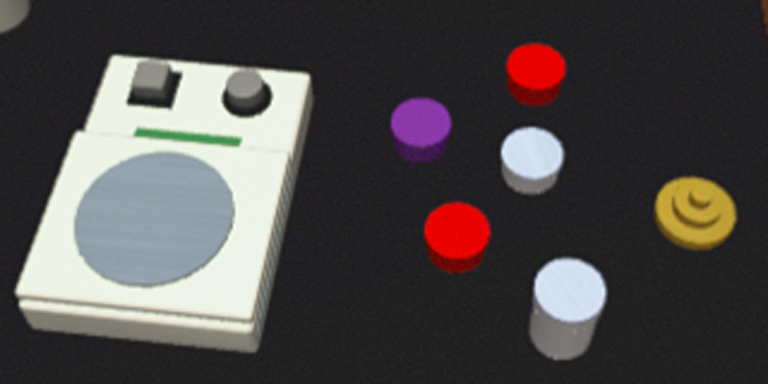

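The crops confirm it. The low silver tin at top (199,201), scene (301,193) measures 28.5 mm in lid radius at z=30 in both views, and the views agree to about 1.5 mm. The other silver thing is clearly taller. Next: the pan, keys and neighbours.

```bash
python3 - <<'E'
from h import *
t=cv2.imread("pics/top0.png"); s=cv2.imread("pics/scene0.png")
for n,im,ps,ks,qs in(("top",t,(337,125),(325,195),(366,191)),("scene",s,(144,221),(182,165),(143,161))):
    m=((im.max(2)<200)&(im.max(2)>140)&(im[...,0]>im[...,2].astype(int)+5))
    m=cv2.morphologyEx(m.astype(np.uint8),cv2.MORPH_OPEN,np.ones((3,3)))
    m,st,ce=blob(m,ps); P=poly(n,m,72); e=cv2.fitEllipse(P)
    print(n,"pan",st,ce.round(1),e); pan=np.array(e[0])
    lo,hi=(140,195) if n=="top" else (90,195)
    g=im.max(2).astype(int); m=(g<hi)&(g>lo)&(im.max(2).astype(int)-im.min(2)<40)
    for nm,sd in(("round",ks),("square",qs)):
        mm,st,ce=blob(m,sd); P=poly(n,mm,69); 
        print(n,nm,st,ce.round(1),cv2.minEnclosingCircle(P),cv2.minAreaRect(P))
    h=cv2.cvtColor(im,cv2.COLOR_BGR2HSV)
    for nm,mm in(("red",(h[...,1]>150)&((h[...,0]<8)|(h[...,0]>172))&(h[...,2]>200)),("purple",(h[...,0]>130)&(h[...,0]<165)&(h[...,1]>90)&(h[...,2]>120))):
        nl,l,st,ce=cv2.connectedComponentsWithStats(mm.astype(np.uint8))
        for j in range(1,nl):
            if st[j,4]>200: print(n,nm,plane(n,ce[j],30).round(0))
E
```

```text
top pan [ 307   95   60   59 2798] [336.6 123.8] ((640.7296142578125, -176.5856170654297), (130.73480224609375, 131.25164794921875), 45.708335876464844)
top round [318 187  16  17 193] [325.4 195.5] ((482.94439697265625, -152.8037872314453), 18.440305709838867) ((482.5278625488281, -151.8120574951172), (31.078786849975586, 34.475730895996094), 23.782636642456055)
top square [359 182  15  17 180] [365.9 191.2] ((494.0855407714844, -242.21275329589844), 20.57468032836914) ((494.6026306152344, -239.7234344482422), (36.02555847167969, 28.681041717529297), 7.275052547454834)
top red [569.  74.  30.]
top red [364. 109.  30.]
top purple [459.  14.  30.]
scene pan [ 111  193   66   56 2877] [143.5 220.7] ((640.1249389648438, -175.4937286376953), (132.2228546142578, 132.29600524902344), 152.6934356689453)
scene round [172 157  22  16 186] [181.5 164.1] ((479.46142578125, -147.5154571533203), 32.47525405883789) ((479.46142578125, -147.5154571533203), (43.60721206665039, 48.13475036621094), 17.245731353759766)
scene square [133 154  25  17 187] [142.7 160.3] ((495.17999267578125, -230.16378784179688), 32.41383361816406) ((495.16455078125, -230.90875244140625), (48.80952453613281, 44.395755767822266), 7.592670440673828)
scene red [363. 110.  30.]
scene red [568.  75.  30.]
scene purple [458.  15.  30.]
```

Measured positions: tin (468.3, 124.4), pan (640.4, −176.0), round key about (481.8, −152). The balance is turned about 7.5°, and the round key is on its left. Keeping the present yaw puts the jaw axis at 114°, clear of the red and purple neighbours, so I only need to translate.

```bash
cat >> h.py <<'E'
from scipy.spatial.transform import Rotation as Ro
def need(x,y,z):
    s=r.sense(); R=Ro.from_euler("xyz",s["tcp_rot"]).as_matrix()
    d=R.T@(np.array([x,y,z])-s["eef_pos"])
    tgt=Ro.from_euler("xyz",[-np.pi/2,0,-1.148]).as_matrix()
    print("t",s["clock"],"pos",s["eef_pos"].round(1),"F",s["contact_force"].round(2),"open",round(float(s["opening"]),3))
    print("shift cm",(d/10).round(2),"turn deg",np.degrees(Ro.from_matrix(R.T@tgt).as_rotvec()).round(2))
E
python3 -m crank '[[0,0,0,-2.5,0.4,2.2,1],[0,0,0,-2.7,0.45,2.4,1],[0,0,0,-2.7,0.45,2.4,1],[0,0,0,-2.7,0.45,2.4,1],[0,0,0,-2.7,0.45,2.4,1],[0,0,0,-2.7,0.45,2.4,1],[0,0,0,-2.7,0.45,2.4,1],[0,0,0,-2.7,0.45,2.4,1],[0,0,0,-2.7,0.45,2.4,1],[0,0,0,-2.7,0.45,2.4,1]]' 40
python3 -c "
from h import *
need(468.3,124.4,150)"
```

```text
clock: 0.93
eef_pos: [363.6, -219.4, 192.6]
tcp_rot: [-1.572, 0.0, -1.158]
contact_force: [1.4, -0.0, -0.5]
opening: 1.002
t 0.9333 pos [ 363.6 -219.4  192.6] F [ 1.39 -0.03 -0.49] open 1.002
shift cm [-27.29   4.23  23.39] turn deg [ 0.09 -0.56 -0.  ]
```

```bash

python3 -m crank '[[0,0,0,-2.9,0.5,2.5,1],[0,0,0,-2.9,0.5,2.5,1],[0,0,0,-2.9,0.5,2.5,1],[0,0,0,-2.9,0.5,2.5,1],[0,0,0,-2.9,0.5,2.5,1],[0,0,0,-2.9,0.5,2.5,1],[0,0,0,-2.9,0.5,2.5,1],[0,0,0,-2.9,0.5,2.5,1],[0,0,0,-2.6,0.5,2.0,1],[0,0,0,-1.2,0.3,0.9,1]]'
python3 -c "
from h import *
need(468.3,124.4,60)"
```

```text
clock: 1.77
eef_pos: [466.5, 140.9, 141.8]
tcp_rot: [-1.57, -0.001, -1.157]
contact_force: [1.1, -0.3, 0.2]
opening: 0.995
t 1.7667 pos [466.5 140.9 141.8] F [ 1.11 -0.29  0.23] open 0.995
shift cm [ 1.58  8.18 -0.5 ] turn deg [-0.05 -0.51  0.04]
```

```bash

python3 -m crank '[[0,0,0,0.8,0.8,-0.25,1],[0,0,0,0.8,1.2,-0.25,1],[0,0,0,0,1.5,0,1],[0,0,0,0,1.5,0,1],[0,0,0,0,1.5,0,1],[0,0,0,0,1.0,0,1],[0,0,0,0,0.5,0,1],[0,0,0,0,0,0,1],[0,0,0,0,0,0,1],[0,0,0,0,0,0,1]]'
python3 - <<'E'
from h import *
need(468.3,124.4,17)
for n in("scene","top"): cv2.imwrite(f"pics/{n}1.png",cams.grab_frame(n))
a=cv2.imread("pics/scene1.png"); b=cv2.imread("pics/top1.png")
cv2.imwrite("pics/c1.png",np.hstack([cv2.resize(a[110:260,230:380],None,fx=2.6,fy=2.6),cv2.resize(b[130:280,130:280],None,fx=2.6,fy=2.6)]))
E
```

```text
clock: 2.6
eef_pos: [467.9, 125.8, 56.5]
tcp_rot: [-1.572, -0.0, -1.15]
contact_force: [-0.2, 0.4, 0.6]
opening: 1.002
t 2.6 pos [467.9 125.8  56.5] F [-0.22  0.45  0.63] open 1.002
shift cm [ 0.15  3.95 -0.02] turn deg [ 0.09 -0.11  0.01]
```

View pics/c1.png

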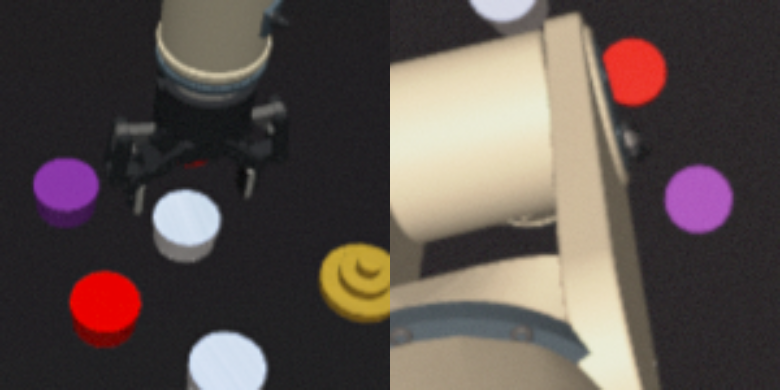

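The scene crop shows the open fingers straddling the tin from above (pads at crop (140,200) and (248,180), lid at (187,218)). The arm hides the tin in the top view. I'll descend with the gripper open.

```bash

python3 -m crank '[[0,0,0,0.15,0.6,0,1],[0,0,0,0,0.8,0,1],[0,0,0,0,0.8,0,1],[0,0,0,0,0.8,0,1],[0,0,0,0,0.6,0,1],[0,0,0,0,0.3,0,1],[0,0,0,0,0,0,1],[0,0,0,0,0,0,1],[0,0,0,0,0,0,1],[0,0,0,0,0,0,1]]'
python3 - <<'E'
from h import *
need(468.3,124.4,15)
for n in("scene",): cv2.imwrite(f"pics/{n}2.png",cams.grab_frame(n))
a=cv2.imread("pics/scene2.png")
cv2.imwrite("pics/c2.png",cv2.resize(a[130:260,230:380],None,fx=4,fy=4,interpolation=cv2.INTER_CUBIC))
E
```

```text
clock: 3.53
eef_pos: [469.6, 124.8, 14.2]
tcp_rot: [-1.57, -0.001, -1.149]
contact_force: [-0.6, -0.9, 1.2]
opening: 0.997
t 3.5333 pos [469.6 124.8  14.2] F [-0.58 -0.87  1.17] open 0.997
shift cm [-0.02 -0.08 -0.14] turn deg [-0.05 -0.08  0.04]
```

View pics/c2.png

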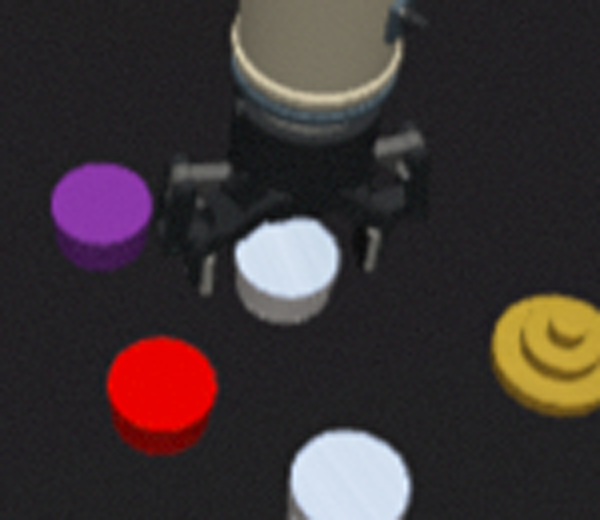

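The pads straddle the tin with clearance on both sides (crop (207,275) and (370,250), tin at (288,260)). Closing.

```bash

python3 -m crank '[[0,0,0,0,0,0,0.4],[0,0,0,0,0,0,0.2],[0,0,0,0,0,0,0],[0,0,0,0,0,0,-0.3],[0,0,0,0,0,0,-0.3],[0,0,0,0,0,0,-0.3],[0,0,0,0,0,0,-0.3],[0,0,0,0,0,0,-0.3],[0,0,0,0,0,0,-0.3],[0,0,0,0,0,0,-0.3]]' 35
python3 - <<'E'
from h import *
need(468.3,124.4,60)
for n in("scene",): cv2.imwrite(f"pics/{n}3.png",cams.grab_frame(n))
a=cv2.imread("pics/scene3.png")
cv2.imwrite("pics/c3.png",cv2.resize(a[130:260,230:380],None,fx=4,fy=4,interpolation=cv2.INTER_CUBIC))
E
```

```text
clock: 4.42
eef_pos: [470.4, 125.0, 15.7]
tcp_rot: [-1.568, -0.001, -1.15]
contact_force: [-0.6, 0.7, -0.6]
opening: 0.66
t 4.4167 pos [470.4 125.   15.7] F [-0.59  0.71 -0.56] open 0.66
shift cm [-0.02 -4.43 -0.2 ] turn deg [-0.18 -0.09  0.05]
```

View pics/c3.png

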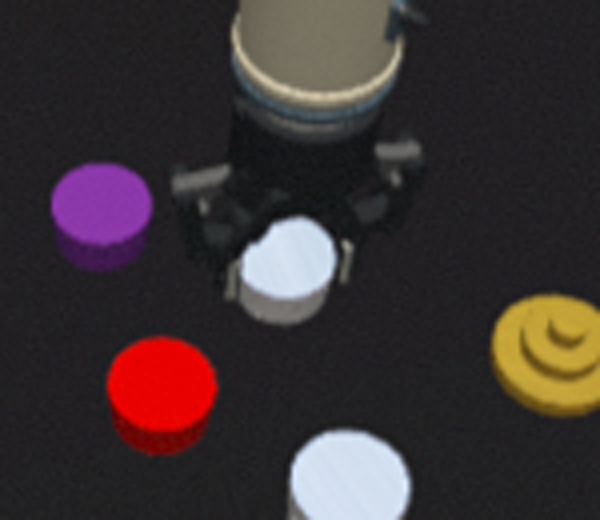

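Gripped: the opening stopped at 0.66, about 57 mm, on the lid. Lifting.

```bash

python3 -m crank '[[0,0,0,0,-0.6,0,-0.3],[0,0,0,0,-1.2,0,-0.3],[0,0,0,0,-1.8,0,-0.3],[0,0,0,0,-2.0,0,-0.3],[0,0,0,0,-2.0,0,-0.3],[0,0,0,0,-2.0,0,-0.3],[0,0,0,0,-1.8,0,-0.3],[0,0,0,0,-1.0,0,-0.3],[0,0,0,0,-0.5,0,-0.3],[0,0,0,0,0,0,-0.3]]'
python3 - <<'E'
from h import *
need(642.5,-175.2,150)
for n in("scene",): cv2.imwrite(f"pics/{n}4.png",cams.grab_frame(n))
a=cv2.imread("pics/scene4.png")
cv2.imwrite("pics/c4.png",cv2.resize(a[90:260,230:400],None,fx=3.4,fy=3.4,interpolation=cv2.INTER_CUBIC))
E
```

```text
clock: 5.3
eef_pos: [468.5, 124.6, 153.1]
tcp_rot: [-1.57, -0.001, -1.15]
contact_force: [0.6, 0.9, -1.1]
opening: 0.658
t 5.3 pos [468.5 124.6 153.1] F [ 0.59  0.89 -1.08] open 0.658
shift cm [34.47  0.33  3.62] turn deg [-0.05 -0.09  0.03]
```

View pics/c4.png

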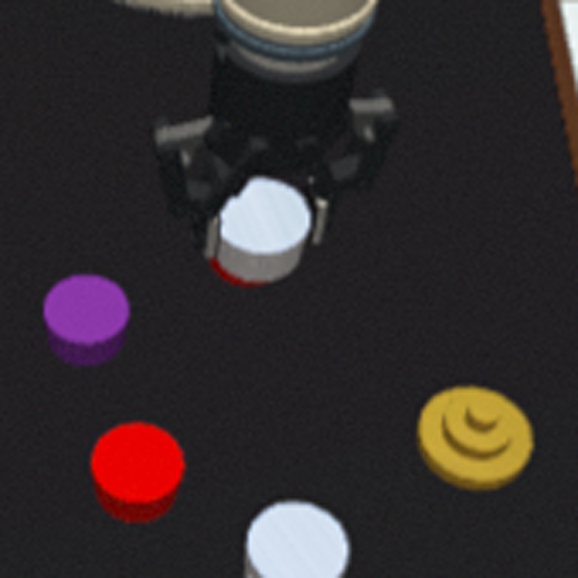

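The tin is held and level between the pads (crop (264,230)), and the neighbours are undisturbed. I'll carry it over the pan.

```bash

python3 -m crank '[[0,0,0,1.0,0,0.1,-0.3],[0,0,0,2.0,0,0.2,-0.3],[0,0,0,2.8,0,0.3,-0.3],[0,0,0,3.0,0,0.3,-0.3],[0,0,0,3.0,0,0.3,-0.3],[0,0,0,3.0,0,0.3,-0.3],[0,0,0,3.0,0,0.3,-0.3],[0,0,0,3.0,0,0.3,-0.3],[0,0,0,3.0,0,0.3,-0.3],[0,0,0,2.8,0,0.3,-0.3]]'
python3 -c "
from h import *
need(641.5,-175.5,140)"
```

```text
clock: 6.18
eef_pos: [600.8, -119.1, 140.6]
tcp_rot: [-1.586, 0.007, -1.141]
contact_force: [0.3, -0.4, -0.0]
opening: 0.661
t 6.1833 pos [ 600.8 -119.1  140.6] F [ 0.32 -0.37 -0.04] open 0.661
shift cm [ 6.82 -0.01  1.36] turn deg [ 0.88  0.39 -0.4 ]
```

```bash

python3 -m crank '[[0.4,0.2,-0.2,2.2,0,0.5,-0.3],[0.4,0.2,-0.2,1.8,0,0.4,-0.3],[0,0,0,1.1,0,0.2,-0.3],[0,0,0,0.6,0,0.1,-0.3],[0,0,0,0,0,0,-0.3],[0,0,0,0,0,0,-0.3],[0,0,0,0,0,0,-0.3],[0,0,0,0,0,0,-0.3],[0,0,0,0,0,0,-0.3],[0,0,0,0,0,0,-0.3]]'
python3 - <<'E'
from h import *
need(641.5,-175.5,88)
for n in("scene","top"): cv2.imwrite(f"pics/{n}5.png",cams.grab_frame(n))
E
```

```text
clock: 7.02
eef_pos: [633.1, -174.0, 131.3]
tcp_rot: [-1.582, 0.007, -1.151]
contact_force: [0.0, 0.2, -1.4]
opening: 0.658
t 7.0167 pos [ 633.1 -174.   131.3] F [ 0.04  0.18 -1.44] open 0.658
shift cm [0.51 4.32 0.76] turn deg [ 0.65 -0.16 -0.39]
```

View pics/scene5.png

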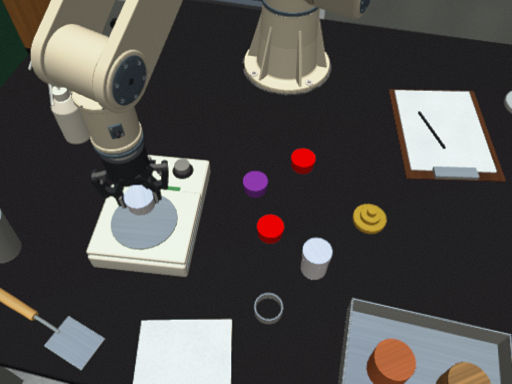

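The tin is held over the pan (scene (138,197)), upright, about 9 mm short in x. I'll correct that while lowering.

```bash

python3 -m crank '[[0.3,0,-0.2,0.3,0.3,0.4,-0.3],[0.3,0,-0.2,0.3,0.4,0.4,-0.3],[0,0,0,0,0.5,0.1,-0.3],[0,0,0,0,0.5,0,-0.3],[0,0,0,0,0.5,0,-0.3],[0,0,0,0,0.4,0,-0.3],[0,0,0,0,0.3,0,-0.3],[0,0,0,0,0.2,0,-0.3],[0,0,0,0,0,0,-0.3],[0,0,0,0,0,0,-0.3]]'
python3 -c "
from h import *
need(641.5,-175.5,87.7)"
```

```text
clock: 7.95
eef_pos: [644.7, -175.6, 96.1]
tcp_rot: [-1.571, -0.0, -1.15]
contact_force: [-0.3, 0.2, -0.8]
opening: 0.66
t 7.95 pos [ 644.7 -175.6   96.1] F [-0.29  0.22 -0.83] open 0.66
shift cm [-0.14  0.84 -0.28] turn deg [ 0.02 -0.14  0.02]
```

```bash

python3 -m crank '[[0,0,0,-0.1,0.2,-0.2,-0.3],[0,0,0,0,0.2,0,-0.3],[0,0,0,0,0.1,0,-0.3],[0,0,0,0,0.1,0,-0.3],[0,0,0,0,0.1,0,-0.3],[0,0,0,0,0,0,-0.3],[0,0,0,0,0,0,-0.3],[0,0,0,0,0,0,-0.3],[0,0,0,0,0,0,-0.3],[0,0,0,0,0,0,-0.3]]'
python3 -c "
from h import *
need(641.5,-175.5,87.7)"
```

```text
clock: 8.78
eef_pos: [642.7, -175.8, 89.5]
tcp_rot: [-1.57, -0.002, -1.151]
contact_force: [-0.4, 0.1, -0.3]
opening: 0.66
t 8.7833 pos [ 642.7 -175.8   89.5] F [-0.35  0.07 -0.31] open 0.66
shift cm [-0.08  0.18 -0.1 ] turn deg [-0.06 -0.15  0.09]
```

```bash

python3 -m crank '[[0,0,0,0,0.1,0,-0.3],[0,0,0,0,0.1,0,-0.3],[0,0,0,0,0.05,0,-0.3],[0,0,0,0,0,0,-0.3],[0,0,0,0,0,0,-0.3],[0,0,0,0,0,0,-0.3],[0,0,0,0,0,0,-0.3],[0,0,0,0,0,0,-0.3],[0,0,0,0,0,0,-0.3],[0,0,0,0,0,0,-0.3]]'
python3 -c "
from h import *
need(641.5,-175.5,87.7)"
```

```text
clock: 9.62
eef_pos: [643.0, -175.8, 87.4]
tcp_rot: [-1.569, -0.002, -1.151]
contact_force: [0.6, -0.2, 1.1]
opening: 0.657
t 9.6167 pos [ 643.  -175.8   87.4] F [ 0.6  -0.21  1.1 ] open 0.657
shift cm [-0.09 -0.03 -0.12] turn deg [-0.08 -0.14  0.11]
```

The height matches pan contact. Releasing gently.

```bash

python3 -m crank '[[0,0,0,0,0.03,0,-0.3],[0,0,0,0,0,0,0.35],[0,0,0,0,0,0,0.4],[0,0,0,0,0,0,0.5],[0,0,0,0,0,0,0.6],[0,0,0,0,0,0,0.8],[0,0,0,0,0,0,1],[0,0,0,0,0,0,1],[0,0,0,0,0,0,1],[0,0,0,0,0,0,1]]'
python3 - <<'E'
from h import *
need(641.5,-175.5,160)
for n in("scene",): cv2.imwrite(f"pics/{n}6.png",cams.grab_frame(n))
a=cv2.imread("pics/scene6.png")
cv2.imwrite("pics/c6.png",cv2.resize(a[130:290,60:230],None,fx=3.4,fy=3.4,interpolation=cv2.INTER_CUBIC))
E
```

```text
clock: 10.45
eef_pos: [643.2, -175.9, 87.0]
tcp_rot: [-1.569, -0.002, -1.151]
contact_force: [0.5, -0.5, -0.2]
opening: 1.003
t 10.45 pos [ 643.2 -175.9   87. ] F [ 0.48 -0.52 -0.24] open 1.003
shift cm [-0.09 -7.3  -0.13] turn deg [-0.1  -0.15  0.13]
```

View pics/c6.png

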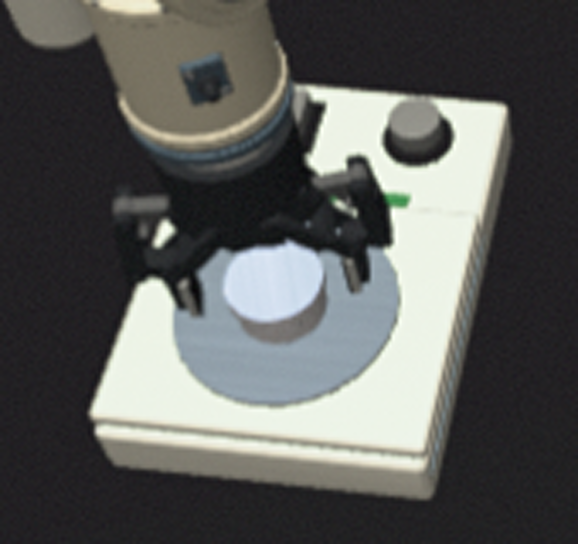

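The tin is upright on the pan with both pads clear of it (crop (275,290)). I'll go straight up.

```bash

python3 -m crank '[[0,0,0,0,-0.5,0,1],[0,0,0,0,-0.8,0,1],[0,0,0,0,-1.0,0,1],[0,0,0,0,-1.2,0,1],[0,0,0,0,-1.5,0,1],[0,0,0,0,-1.5,0,1],[0,0,0,0,-1.5,0,1],[0,0,0,0,-1.5,0,0],[0,0,0,0,-0.8,0,-1],[0,0,0,0,0,0,-1]]'
python3 - <<'E'
from h import *
need(481.8,-152,130)
E
```

```text
clock: 11.33
eef_pos: [643.9, -176.0, 204.1]
tcp_rot: [-1.565, -0.005, -1.151]
contact_force: [0.3, -0.9, -0.2]
opening: 0.606
t 11.3333 pos [ 643.9 -176.   204.1] F [ 0.3  -0.92 -0.21] open 0.606
shift cm [ -8.85   7.29 -13.86] turn deg [-0.33 -0.15  0.31]
```

```bash

python3 -m crank '[[0,0,0,-0.8,0,-1.2,-1],[0,0,0,-1.2,0,-1.9,-1],[0,0,0,-1.4,0,-2.2,-1],[0,0,0,-1.4,0.2,-2.2,-1],[0,0,0,-1.4,0.4,-2.2,-1],[0,0,0,-1.2,0.4,-1.9,-1],[0,0,0,-0.7,0.4,-1.1,-1],[0,0,0,-0.3,0,-0.5,-1],[0,0,0,0,0,0,-1],[0,0,0,0,0,0,-1]]'
python3 - <<'E'
from h import *
need(481.8,-152,110)
for n in("scene","top"): cv2.imwrite(f"pics/{n}7.png",cams.grab_frame(n))
a=cv2.imread("pics/scene7.png"); b=cv2.imread("pics/top7.png")
cv2.imwrite("pics/c7.png",np.hstack([cv2.resize(a[110:290,60:240],None,fx=2.2,fy=2.2),cv2.resize(b[70:250,270:450],None,fx=2.2,fy=2.2)]))
E
```

```text
clock: 12.17
eef_pos: [482.5, -151.8, 188.1]
tcp_rot: [-1.563, -0.007, -1.15]
contact_force: [0.8, 0.6, 0.2]
opening: 0.006
t 12.1667 pos [ 482.5 -151.8  188.1] F [0.81 0.64 0.2 ] open 0.006
shift cm [-0.06  7.81 -0.14] turn deg [-0.47 -0.13  0.42]
```

View pics/c7.png

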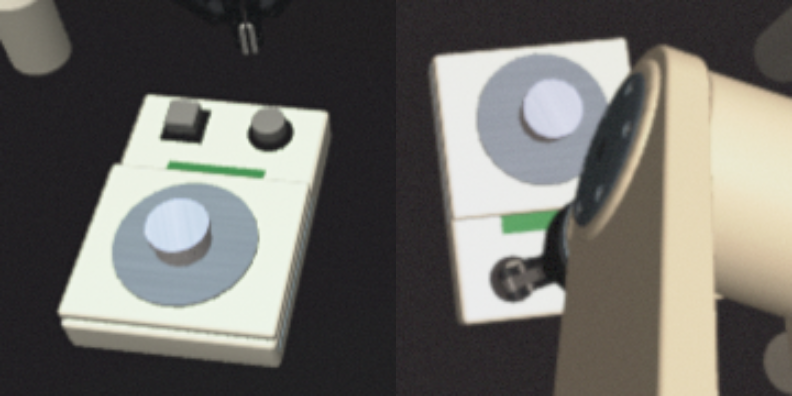

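The tin stands alone on the pan (crop left (178,228), right (552,108)), and the shut gripper is above the round key. I'll check the tin's offset, then descend to above the key.

```bash

python3 - <<'E'
from h import *
for n,seed in(("top",(521,119)),("scene",(141,212))):
    im=cv2.imread(f"pics/{n}7.png"); h=cv2.cvtColor(im,cv2.COLOR_BGR2HSV)
    seed=(270+(552-396)/2.2,70+108/2.2) if n=="top" else (60+178/2.2,110+225/2.2)
    m=(h[...,2]>195)&(h[...,1]>15)&(h[...,1]<60); m,st,ce=blob(m,seed)
    print(n,st,ce,plane(n,ce,102),cv2.minEnclosingCircle(poly(n,m,102)))
E
python3 -m crank '[[-0.3,-0.1,0.3,0,0.8,0,-1],[-0.2,0,0.1,0,1.2,0,-1],[0,0,0,0,1.4,0,-1],[0,0,0,0,1.4,0,-1],[0,0,0,0,1.2,0,-1],[0,0,0,0,0.7,0,-1],[0,0,0,0,0.3,0,-1],[0,0,0,0,0,0,-1],[0,0,0,0,0,0,-1],[0,0,0,0,0,0,-1]]'
python3 - <<'E'
from h import *
need(481.8,-152,84)
E
```

```text
top [328 106  27  26 563] [341.19893428 118.56660746] [ 643.27152999 -178.80671751  102.        ] ((643.2382202148438, -179.02447509765625), 29.17498207092285)
scene [125 200  30  24 559] [139.78890877 211.55813953] [ 640.9686666  -177.66004801  102.        ] ((640.67919921875, -177.94981384277344), 29.10333824157715)
clock: 13.1
eef_pos: [488.5, -152.8, 109.9]
tcp_rot: [-1.572, -0.0, -1.147]
contact_force: [-0.8, 0.2, -0.1]
opening: -0.001
t 13.1 pos [ 488.5 -152.8  109.9] F [-0.8   0.25 -0.12] open -0.001
shift cm [-0.35  2.59 -0.58] turn deg [0.06 0.06 0.  ]
```

The tin's centre is about 2–3 mm from the pan's in both views. I'll re-centre over the key and come to 4 mm above it.

```bash

python3 -m crank '[[0,0,0,-0.2,0.2,-0.3,-1],[0,0,0,-0.15,0.3,-0.3,-1],[0,0,0,0,0.5,0,-1],[0,0,0,0,0.5,0,-1],[0,0,0,0,0.4,0,-1],[0,0,0,0,0.2,0,-1],[0,0,0,0,0,0,-1],[0,0,0,0,0,0,-1],[0,0,0,0,0,0,-1],[0,0,0,0,0,0,-1]]'
python3 - <<'E'
from h import *
need(481.8,-152,82)
for n in("scene","top"): cv2.imwrite(f"pics/{n}8.png",cams.grab_frame(n))
a=cv2.imread("pics/scene8.png"); b=cv2.imread("pics/top8.png")
cv2.imwrite("pics/c8.png",np.hstack([cv2.resize(a[120:220,120:220],None,fx=4,fy=4),cv2.resize(b[150:250,280:380],None,fx=4,fy=4)]))
E
```

```text
clock: 13.93
eef_pos: [482.0, -152.4, 88.5]
tcp_rot: [-1.569, -0.003, -1.147]
contact_force: [-0.7, 0.1, -0.6]
opening: -0.002
t 13.9333 pos [ 482.  -152.4   88.5] F [-0.7   0.06 -0.61] open -0.002
shift cm [-0.05  0.65 -0.01] turn deg [-0.1   0.05  0.14]
```

View pics/c8.png

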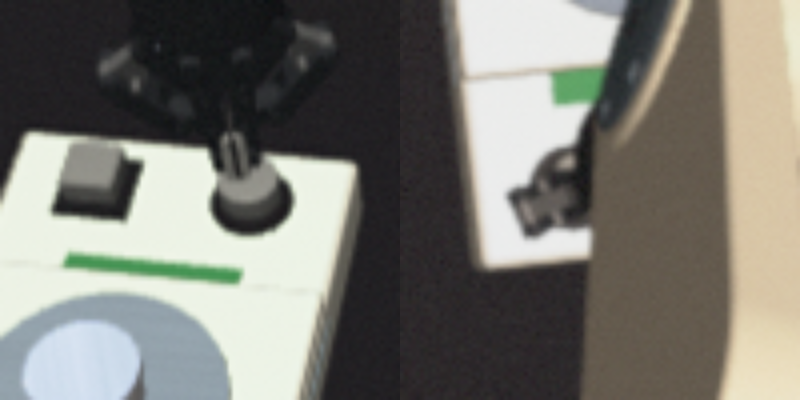

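The shut fingertips stand just above the round key's top (crop left, tips (235,160), key (248,185)), and the square key is well clear. Creeping down.

```bash

python3 -m crank '[[0,0,0,0,0.15,0,-1],[0,0,0,0,0.15,0,-1],[0,0,0,0,0.15,0,-1],[0,0,0,0,0.1,0,-1],[0,0,0,0,0.1,0,-1],[0,0,0,0,0,0,-1],[0,0,0,0,0,0,-1],[0,0,0,0,0,0,-1],[0,0,0,0,0,0,-1],[0,0,0,0,0,0,-1]]'
python3 - <<'E'
from h import *
need(481.8,-152,75)
E
```

```text
clock: 14.87
eef_pos: [482.4, -152.5, 81.7]
tcp_rot: [-1.568, -0.003, -1.147]
contact_force: [-0.6, -0.6, 0.3]
opening: -0.0
t 14.8667 pos [ 482.4 -152.5   81.7] F [-0.58 -0.65  0.34] open -0.0
shift cm [-0.07  0.67 -0.03] turn deg [-0.13  0.05  0.17]
```

```bash

python3 -m crank '[[0,0,0,0,0.1,0,-1],[0,0,0,0,0.1,0,-1],[0,0,0,0,0.1,0,-1],[0,0,0,0,0,0,-1],[0,0,0,0,0,0,-1],[0,0,0,0,0,0,-1],[0,0,0,0,0,0,-1],[0,0,0,0,0,0,-1],[0,0,0,0,0,0,-1],[0,0,0,0,0,0,-1]]'
python3 - <<'E'
from h import *
need(481.8,-152,75)
E
```

```text
clock: 15.7
eef_pos: [482.6, -152.6, 79.3]
tcp_rot: [-1.568, -0.003, -1.147]
contact_force: [-0.8, -0.0, 2.8]
opening: -0.0
t 15.7 pos [ 482.6 -152.6   79.3] F [-0.76 -0.02  2.77] open -0.0
shift cm [-0.09  0.43 -0.05] turn deg [-0.16  0.06  0.2 ]
```

Contact: 2.8 N at about 1 mm pressed, matching the 69 mm key top. I'll continue in small steps and read the force.

```bash

python3 -m crank '[[0,0,0,0,0.1,0,-1],[0,0,0,0,0.08,0,-1],[0,0,0,0,0,0,-1],[0,0,0,0,0,0,-1],[0,0,0,0,0,0,-1],[0,0,0,0,0,0,-1],[0,0,0,0,0,0,-1],[0,0,0,0,0,0,-1],[0,0,0,0,0,0,-1],[0,0,0,0,0,0,-1]]'
python3 - <<'E'
from h import *
need(481.8,-152,74.5)
E
```

```text
clock: 16.53
eef_pos: [482.6, -152.6, 77.6]
tcp_rot: [-1.568, -0.003, -1.147]
contact_force: [-0.7, 1.3, 4.9]
opening: -0.002
t 16.5333 pos [ 482.6 -152.6   77.6] F [-0.66  1.29  4.91] open -0.002
shift cm [-0.09  0.31 -0.05] turn deg [-0.16  0.05  0.19]
```

```bash

python3 -m crank '[[0,0,0,0,0.1,0,-1],[0,0,0,0,0.1,0,-1],[0,0,0,0,0.05,0,-1],[0,0,0,0,0,0,-1],[0,0,0,0,0,0,-1],[0,0,0,0,0,0,-1],[0,0,0,0,0,0,-1],[0,0,0,0,0,0,-1],[0,0,0,0,0,0,-1],[0,0,0,0,0,0,-1]]'
python3 - <<'E'
from h import *
need(481.8,-152,74)
E
```

```text
clock: 17.37
eef_pos: [482.6, -152.6, 75.2]
tcp_rot: [-1.568, -0.003, -1.147]
contact_force: [0.1, -0.1, 4.9]
opening: 0.001
t 17.3667 pos [ 482.6 -152.6   75.2] F [ 0.05 -0.06  4.87] open 0.001
shift cm [-0.09  0.12 -0.05] turn deg [-0.15  0.05  0.19]
```

Expected at 4.8 mm is about 5.1 N, and I read 4.9 N, so it seems past the peak. I'll go 1.5 mm further to see the drop clearly.

```bash

python3 -m crank '[[0,0,0,0,0.1,0,-1],[0,0,0,0,0.05,0,-1],[0,0,0,0,0,0,-1],[0,0,0,0,0,0,-1],[0,0,0,0,0,0,-1],[0,0,0,0,0,0,-1],[0,0,0,0,0,0,-1],[0,0,0,0,0,0,-1],[0,0,0,0,0,0,-1],[0,0,0,0,0,0,-1]]'
python3 - <<'E'
from h import *
need(481.8,-152,74)
s=[r.sense()["contact_force"][2] for _ in range(3)]; print(s)
E
```

```text
clock: 18.2
eef_pos: [482.6, -152.6, 73.4]
tcp_rot: [-1.568, -0.003, -1.147]
contact_force: [-0.6, 0.6, 3.4]
opening: 0.002
t 18.2 pos [ 482.6 -152.6   73.4] F [-0.63  0.58  3.36] open 0.002
shift cm [-0.09 -0.07 -0.05] turn deg [-0.15  0.05  0.19]
[np.float64(3.3582018397831197), np.float64(3.3582018397831197), np.float64(3.3582018397831197)]
```

The force dropped to 3.4 N at about 6.6 mm pressed, so it has clicked and is well short of 11 mm. Backing straight up.

```bash

python3 -m crank '[[0,0,0,0,-0.2,0,-1],[0,0,0,0,-0.4,0,-1],[0,0,0,0,-0.6,0,-1],[0,0,0,0,-1,0,-1],[0,0,0,0,-1.5,0,-1],[0,0,0,0,-1.5,0,-1],[0,0,0,0,-1.5,0,-1],[0,0,0,0,-1.0,0,-1],[0,0,0,0,-0.4,0,-1],[0,0,0,0,0,0,-1]]'
python3 - <<'E'
from h import *
need(481.8,-152,200)
for n in("scene","top"): cv2.imwrite(f"pics/{n}9.png",cams.grab_frame(n))
a=cv2.imread("pics/scene9.png"); b=cv2.imread("pics/top9.png")
cv2.imwrite("pics/c9.png",np.hstack([cv2.resize(a[110:290,60:240],None,fx=2.2,fy=2.2),cv2.resize(b[70:250,270:450],None,fx=2.2,fy=2.2)]))
for n in("top","scene"):
    im=cv2.imread(f"pics/{n}9.png"); h=cv2.cvtColor(im,cv2.COLOR_BGR2HSV)
    seed=(341,118) if n=="top" else (140,211)
    m=(h[...,2]>195)&(h[...,1]>15)&(h[...,1]<60); m,st,ce=blob(m,seed)
    print(n,ce,plane(n,ce,102))
E
```

```text
clock: 19.03
eef_pos: [482.1, -152.4, 162.2]
tcp_rot: [-1.567, -0.004, -1.147]
contact_force: [-0.3, -0.4, -0.5]
opening: 0.001
t 19.0333 pos [ 482.1 -152.4  162.2] F [-0.28 -0.45 -0.46] open 0.001
shift cm [-0.04 -3.78 -0.  ] turn deg [-0.19  0.05  0.23]
top [341.19148936 118.54787234] [ 643.31173393 -178.7911858   102.        ]
scene [139.76523297 211.56989247] [ 641.00607458 -177.69521084  102.        ]
```

View pics/c9.png

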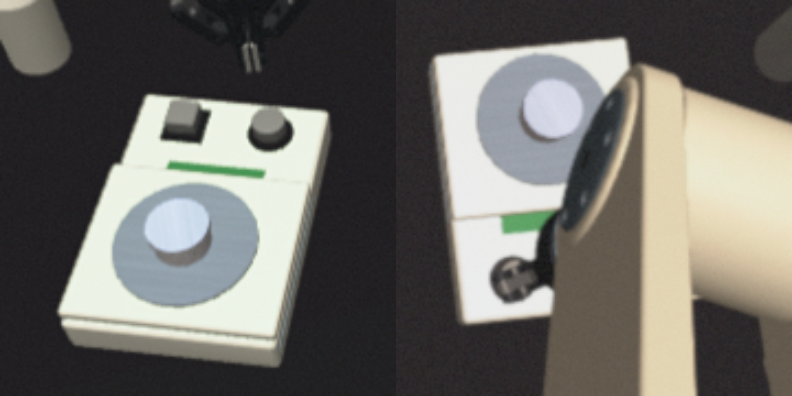

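The key is back up (crop left (268,128), as before the press). The tin has not moved and stands upright on the pan, and the robot is clear of everything. Handing in.

```bash
python3 -m crank '[[0,0,0,0,0,0,-1],[0,0,0,0,0,0,-1],[0,0,0,0,0,0,-1],[0,0,0,0,0,0,-1],[0,0,0,0,0,0,-1],[0,0,0,0,0,0,-1],[0,0,0,0,0,0,-1],[0,0,0,0,0,0,-1],[0,0,0,0,0,0,-1],[0,0,0,0,0,0,-1]]'; python3 -c "
from rig import order
print(order.sign_off())"
```

```text
clock: 19.97
eef_pos: [479.6, -151.6, 157.6]
tcp_rot: [-1.573, 0.001, -1.147]
contact_force: [0.1, 0.0, 0.4]
opening: 0.001
the job is handed in; nothing more can be done
None
```

I put the low aluminium tin upright on the balance's pan and let go. I then pressed the round key past its click, let it come back up, and handed the job in at about 20 s. The hand-in reported no verdict.

- **Tin:** both cameras show it upright, with its centre about 2–4 mm from the pan's centre (limit 30 mm). It did not move between the pictures before and after the press. The two cameras differ by about 2.5 mm, which is within their calibration.
- **Round key:** the push-back rose to 4.9 N, then fell to 3.4 N at about 6.6 mm pressed, so it clicked well short of the 11 mm limit. The depth is worked out from the tool height, not measured on the key. In the last picture the key looks back up.
- **Square key:** never touched.
- **Robot:** it ended about 80 mm above the keys, reading only sensor noise. No check failed.

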